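# Dose mixing balls into the open ink jar and shut it

## Task

Slide the drop cup along its rail until it is over the one open jar, and press its release tab so that both steel mixing balls fall into the jar; do not handle the balls. Then slide the cup well clear of that jar, swing the jar's lid shut and press it fully home, leaving the ink bottle, the tub and the roller where they are.

Things in the scene. Friction and masses are not known exactly. Their poses are not given: they have to be found in the camera images.
- drop_cup (a joint): travel in m of the drop cup along its rail, 0 to 0.300, growing along the stand's y; starts at 0 (parked). About 2 N moves it and it stays where left. The cup is on an arm 26 mm wide from the grey slider block on the rail (50 x 50 mm, 88 to 150 mm above the table, its centre 75 mm from the cup's centre towards the robot)
- cup_mouth (a point): centre of the drop cup's lower mouth. The cup is an upright square tube, 42 x 42 mm outside, 110 to 175 mm above the table (lower 33 mm clear, upper part grey), open on top. Axes: x away from the robot and square to the rail, y along the rail, z up
- release_tab (a joint): how far the release tab is pressed down, in m, 0 (up) to 0.010. 3 N starts it and 6 N takes it fully down; it springs back. A linkage swings the cup's hinged bottom open as it goes down (fully open at 0.010)
- tab_top (a point): centre of the top face of the release tab, a steel plate 26 x 26 mm on top of the slider block, 165 mm above the table when up; moves with cup and tab
- jar_mouth (a point): centre of the rim of the open white jar, 95 mm above the table; 72 mm across outside, 64 mm inside, 80 mm deep, fixed on the stand. x points to its lid hinge (away from the robot), z up. It stands under the line along which the cup's mouth travels, in one of three places 95 mm apart; two alike jars, lids shut (102 mm high), take the others
- jar_hinge (a point): point on the hinge axis of the open jar's lid, on the jar's rim 40 mm from its centre; the hinge axis is this frame's y
- jar_lid (a joint): angle in rad of the open jar's lid: 0 shut and fully home, 1.57 upright, 2.0 the stop. The lid is a white disc 74 mm across and 7 mm thick with a small 12 mm lip opposite the hinge; it stays where it is left (hinge friction about 3 N at the disc's far edge)
- lid_centre (a point): centre of the lid's outer face, 40 mm from the hinge axis; z points out of that face (up when shut)
- ball_a_center (a point): centre of a steel mixing ball, 16 mm across, 17 g; both balls lie on the hinged bottom in the drop cup, 36 mm above the cup's lower mouth
- ball_b_center (a point): centre of the other ball, alike
- ink_bottle: bystander: black ink bottle with white cap, 66 mm across, 170 mm high, left of the stand; origin at the centre of its underside
- ink_tub: bystander: low white tub with black cap, 60 mm across, 60 mm high, on the table just behind the stand; origin at the centre of its underside
- roller: bystander: ink roller lying to the right of the stand, wooden handle, black 110 mm roll, 38 mm high; origin on the table near the roll

How it is judged:
On the way, in this order (a step that is already met when the one before it is completed fails the run):
1. the drop cup stands over the open jar (its mouth's centre within 20 mm of the jar's, seen from above) (horizontal distance between cup_mouth and jar_mouth below 0.02 m), for 0.1 s.
2. both balls lie in the jar (horizontal distance between each of ball_a_center, ball_b_center and jar_mouth below 0.032 m and z of each of ball_a_center, ball_b_center in the frame of jar_mouth below -0.03 m), for 0.2 s.
3. the cup has been slid clear of the jar (centres more than 65 mm apart) (horizontal distance between cup_mouth and jar_mouth above 0.065 m), for 0.1 s.
4. the lid is shut and fully home (value of joint jar_lid below 0.06 rad), for 0.2 s.
At the end, for the whole second after the job is handed in: Both balls lie inside the formerly open jar, the drop cup stands more than 65 mm (centre to centre) away from it with its tab sprung back up, and the jar's lid is shut to within 0.06 rad (4 mm at its far edge) and still (all of step 2 and horizontal distance between cup_mouth and jar_mouth above 0.065 m and value of joint release_tab below 0.002 m and value of joint jar_lid below 0.06 rad and velocity of joint jar_lid below 0.05 rad/s); the robot touches nothing.
It fails at once if the lid is swung into the cup (lid below 1.3 rad while the cup is within 55 mm of the jar, centre to centre) (value of joint jar_lid below 1.3 rad and horizontal distance between cup_mouth and jar_mouth below 0.055 m).
It fails at once if a ball is touched by the gripper (contact force between any of ball_a, ball_b and the fingers above 0.3 N).
It fails at once if the ink bottle, tub or roller is moved by more than 30 mm (distance of any of ink_bottle, ink_tub, roller from where it was at the start of the episode above 0.03 m).
It also fails if it takes over 72 s, if anything falls off the work surface, if the arm or the gripper's body presses on something with over 40 N, if the wrist force passes 120 N, or if a joint passes its speed limit or range.

## Robot

A 7-joint arm with a two-finger parallel gripper is mounted at the origin on the work surface. World frame = base frame: x ahead of the robot, y to its left, z up, the work surface at z = 0. Lengths are in m, angles in rad, forces in N, time in s.
With the tool pointing down it reaches from about 0.425 to 0.825 m from the base axis. Payload 3.6 kg.
Tool frame: the origin (TCP) lies on the centre line of the jaws, within the pads' length; the fingertips stand 25 mm ahead of it and the grasp point (between the pads) lies 6 mm ahead of it; z points along the fingers, y is the line along which they close (so a half turn about z gives the same grasp; the last joint's range is limited). The gripper opens to 93 mm and grips with 3 to 60 N. Pads are 15 mm wide; open, the fingers measure 128 mm over their backs; the gripper's body (75 mm by 188 mm) begins 65 mm behind the grasp point.
Start: joints at [1.226, 0.615, -0.013, 1.423, 0.008, 1.103, -0.04], TCP at [0.203, -0.617, 0.244] pointing down, gripper open.
Joint ranges: [-3.12, 3.12], [-0.3, 2.06], [-1.34, 1.32], [0.26, 2.42], [-1.36, 4.5], [0.01, 1.98], [-2.84, 2.84]. Speed limits (rad/s): [2.79, 2.79, 3.14, 3.14, 3.14, 3.14, 3.14].

## Interface

Orientations are given as [roll, pitch, yaw] about the fixed x, y, z axes, in that order (R = Rz(yaw) Ry(pitch) Rx(roll)).
In Python, from rig import sense, snapshot, sign_off, outline_of gives the robot as it stands.
- The arm moves only by the shell command python3 -m creep 'ROWS'. ROWS is JSON, a list of rows, each a list of 7 numbers: the finger opening in m, from 0 to 0.093, then the shift along the tool's x, y, z in m, then the turn, a rotation vector about the tool's x, y, z in degrees. A call has 1 to 20 rows; each row is the pose to reach, as a shift and turn from the pose commanded when the call began, along the tool's axes at that moment; what a row does not reach only later rows make up. A row lasts 1/10 s, in which the tool goes at most 50 mm and 8.59 degrees, less where a joint would pass 70% of its speed; a pose out of reach is approached as far as the arm can. A call with a gripper value outside its range is refused whole. The fingers move at their own pace and stop on an object; the grip force is fixed at half the most. Time passes only in rows, so rows that repeat a pose let the fingers close. It gives the time, the measured TCP pose, the force, the opening and the grip force at its end, in the units of the state.
- sense(): the state, without advancing time (a new reading comes with each control period).
- snapshot(name): name is "scene" or "top" or "wrist"; returns a dict with "color" (384x512x3 uint8, red, green, blue), "z_map" (384x512 float32, m along the optical axis (not along the pixel's ray), 0 where there is no reading), "fx", "fy", "cx", "cy" (pixels), "R" (3x3) and "t" (3): a world point X has camera coordinates R X + t. Camera axes: x right, y down, z forward; pixel columns grow to the right and rows downward; lengths in m; the calibration is good to about 2 mm. A picture is of the moment at which its call begins.
- sign_off(): hands the job in; it is judged then, once.
Trained networks look in a picture, given as the dict that the camera call returned (one of the last four; its "shot" number tells which), for a name from the list of things; names that differ only in an ending like _2 or _b are one class to them, and where a whole thing is asked for, a point or a joint stands for the part that bears it (a point fixed in the world has none). Each returns a list of dicts, best first, with "conf" (0 to 1); they miss things now and then, are a little off and sometimes report something else, mostly with a low value. They report only what shows in the picture. A call takes as long as a camera call.
- outline_of(picture, name): "mask" (384x512 bool, what is visible of it) and "extent" ([left, top, right, bottom] in pixels, round what is visible of it).
The state is a dict: "clock": time; "joint_pos": joint angles; "joint_vel": joint speeds; "joint_efforts": joint torques, N m; "ee_pos": TCP position; "orientation": TCP orientation; "ft_force": force on the tool from outside, world axes, zero at the start; "ft_torque": the same for the moment, N m; "finger_gap": opening from 0.0 (shut) to 1.0 (fully open); "gripper_force": force on a finger pad.
Only numpy, scipy, OpenCV 4.12 (cv2) and the standard library are available. Lean on these libraries where they do the work, as an engineer would, in place of code of your own. Each camera call takes 0.05 s, during which the arm holds its last target. There are 200 camera calls.

## Working session

There is one attempt and no reset: what is moved stays moved. The work goes in short steps, Python scripts to look and compute and a shell command to move; the robot and the scene stay as the last step left them, time stands still between calls to the robot, and variables do not carry over. Pictures are saved under pics/ and viewed, at most 10 in all, crops included, and the job is handed in when it is done.

```bash
mkdir -p pics; cat > h.py <<'E'
import numpy as np,cv2
from rig import sense,snapshot,outline_of
def pts(p,m):
    v,u=np.nonzero(m&(p["z_map"]>0)); z=p["z_map"][v,u]
    c=np.stack([(u-p["cx"])*z/p["fx"],(v-p["cy"])*z/p["fy"],z],1)
    return (c-p["t"])@np.array(p["R"])
E
python3 - <<'E'
from h import *
s=sense();print(s["clock"],s["ee_pos"],s["orientation"],s["ft_force"],s["finger_gap"])
im=[]
for n in("scene","top"):
    p=snapshot(n);im.append(p["color"])
    for k in("drop_cup","release_tab","jar_lid","ink_bottle","ink_tub","roller"):
        for d in outline_of(p,k)[:2]:
            q=pts(p,d["mask"])
            print(n,k,round(d["conf"],2),[int(x) for x in d["extent"]],len(q),*(np.round(np.percentile(q,[3,50,97],axis=0),3).tolist() if len(q) else []))
cv2.imwrite("pics/a.png",cv2.resize(np.vstack(im)[:,:,::-1],(448*1,600*1)) if 0 else cv2.resize(np.hstack(im)[:,:,::-1],(800,300)))
cv2.imwrite("pics/top.png",cv2.resize(im[1][:,:,::-1],(800,600)))
cv2.imwrite("pics/scene.png",cv2.resize(im[0][:,:,::-1],(800,600)))
E
```

```text
0.0 [ 0.20287118 -0.61679135  0.24249355] [-3.13910117e+00  6.06553340e-05  3.17851302e-01] [0.56462459 0.20188444 0.21003629] 1.0009266442733633
scene drop_cup 0.7 [219, 153, 241, 189] 574 [0.468, -0.105, 0.094] [0.541, -0.08, 0.153] [0.583, -0.057, 0.177]
scene drop_cup 0.2 [285, 182, 309, 190] 186 [0.604, 0.082, 0.105] [0.611, 0.112, 0.141] [0.618, 0.143, 0.175]
scene release_tab 0.37 [224, 151, 233, 157] 52 [0.474, -0.092, 0.162] [0.488, -0.081, 0.166] [0.498, -0.07, 0.169]
scene jar_lid 0.6 [282, 180, 308, 192] 238 [0.532, 0.08, 0.046] [0.61, 0.11, 0.139] [0.618, 0.143, 0.179]
scene ink_bottle 0.8 [365, 157, 391, 194] 679 [0.546, 0.374, 0.011] [0.576, 0.396, 0.1] [0.591, 0.428, 0.171]
scene ink_tub 0.55 [233, 222, 251, 248] 335 [0.677, -0.084, 0.014] [0.709, -0.06, 0.058] [0.724, -0.036, 0.064]
scene roller 0.58 [101, 170, 136, 207] 578 [0.41, -0.508, 0.014] [0.53, -0.441, 0.03] [0.558, -0.406, 0.041]
top drop_cup 0.59 [266, 183, 287, 234] 798 [0.464, -0.101, 0.013] [0.515, -0.077, 0.152] [0.582, -0.056, 0.175]
top release_tab 0.39 [271, 218, 282, 226] 102 [0.476, -0.092, 0.162] [0.486, -0.079, 0.165] [0.499, -0.066, 0.168]
top jar_lid 0.71 [256, 145, 277, 169] 342 [0.669, -0.08, 0.014] [0.689, -0.056, 0.058] [0.719, -0.03, 0.063]
top ink_bottle 0.97 [83, 188, 120, 207] 735 [0.529, 0.376, 0.018] [0.554, 0.391, 0.112] [0.584, 0.417, 0.171]
top ink_tub 0.59 [259, 145, 276, 169] 358 [0.669, -0.081, 0.006] [0.69, -0.056, 0.058] [0.72, -0.03, 0.063]
top roller 0.56 [379, 198, 420, 258] 875 [0.408, -0.505, 0.015] [0.519, -0.437, 0.028] [0.554, -0.397, 0.039]
```

View pics/top.png

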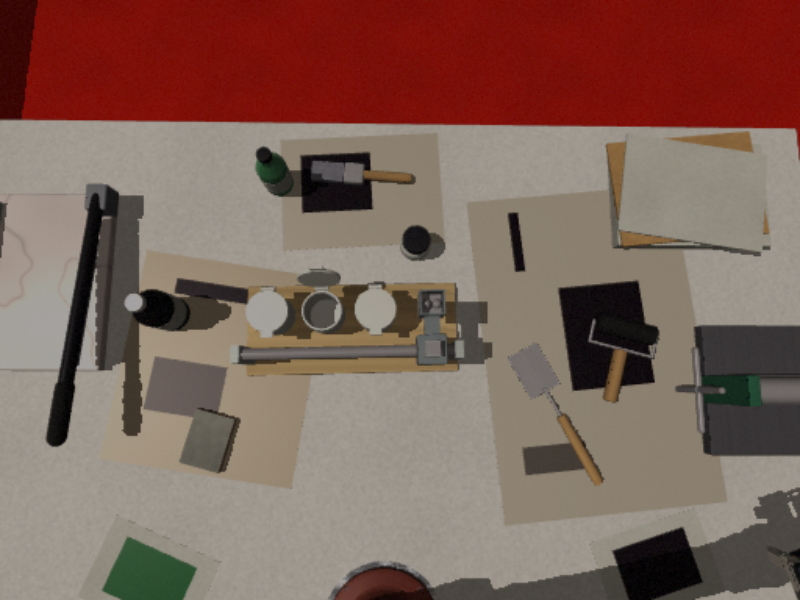

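View pics/scene.png

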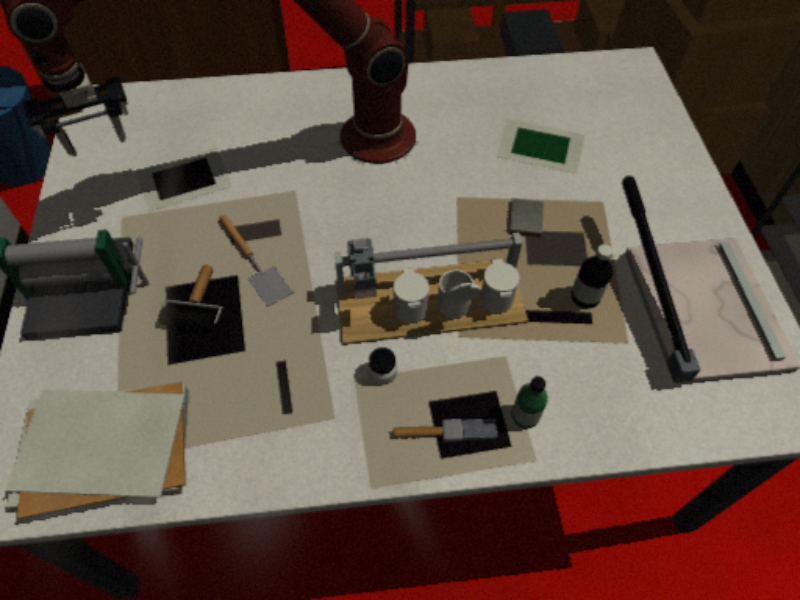

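The top view shows the open jar in the middle place (about 322,310 in the 800x600 picture), its lid near upright behind it (320,277), and the cup parked at the right end (432,303) with the tab at (432,345). The row runs nearly along world y. Next I measure these from the depth map.

```bash
python3 - <<'E'
from h import *
p=snapshot("top");q=pts(p,np.ones((384,512),bool))
def sel(x0,x1,y0,y1,z0,z1):
    m=((q>[x0,y0,z0])&(q<[x1,y1,z1])).all(1);return q[m]
def rep(n,a):
    c,(w,h),an=cv2.minAreaRect(a[:,:2].astype(np.float32)); print(n,len(a),"mean",a.mean(0).round(4),"rect",np.round(c,4),round(w,3),round(h,3),round(an,1))
rep("lidR",sel(.5,.61,-.04,.06,.097,.108))
rep("lidL",sel(.5,.61,.15,.26,.097,.108))
rim=sel(.5,.6,.055,.155,.088,.098);rep("rim",rim)
c,r=cv2.minEnclosingCircle(rim[:,:2].astype(np.float32));print(c,r)
lid=sel(.585,.66,.05,.17,.11,.22);rep("lid",lid);print(np.percentile(lid,[2,50,98],axis=0).round(3))
rep("cup",sel(.52,.6,-.12,-.04,.168,.182))
rep("tab",sel(.45,.52,-.12,-.04,.160,.172))
rail=sel(.44,.52,-.03,.23,.105,.16);print("rail",np.polyfit(rail[:,1],rail[:,0],1),np.percentile(rail,[2,50,98],axis=0).round(3))
E
```

```text
lidR 605 mean [0.5585 0.0178 0.1016] rect [0.5586 0.0179] 0.078 0.073 44.2
lidL 613 mean [0.5533 0.2075 0.1016] rect [0.5528 0.2065] 0.075 0.074 45.7
rim 141 mean [0.5602 0.114  0.0938] rect [0.5564 0.1127] 0.07 0.07 46.8
(0.5592948794364929, 0.11389672756195068) 0.03814028203487396
lid 274 mean [0.6081 0.1138 0.1466] rect [0.6093 0.1144] 0.02 0.073 0.9
[[0.6   0.08  0.113]
 [0.608 0.114 0.147]
 [0.619 0.148 0.179]]
cup 103 mean [ 0.563  -0.0759  0.1738] rect [ 0.5619 -0.0766] 0.042 0.041 1.3
tab 104 mean [ 0.487  -0.0786  0.1645] rect [ 0.4873 -0.0792] 0.023 0.026 0.4
rail [-0.02541801  0.48469902] [[ 0.471 -0.024  0.112]
 [ 0.482  0.101  0.12 ]
 [ 0.493  0.224  0.124]]
```

```bash
python3 -m creep '[[0,0.49,-0.35,0,0,0,-73.3],[0,0.49,-0.35,0,0,0,-73.3],[0,0.49,-0.35,0,0,0,-73.3],[0,0.49,-0.35,0,0,0,-73.3],[0,0.49,-0.35,0,0,0,-73.3],[0,0.49,-0.35,0,0,0,-73.3],[0,0.49,-0.35,0,0,0,-73.3],[0,0.49,-0.35,0,0,0,-73.3],[0,0.49,-0.35,0,0,0,-73.3],[0,0.49,-0.35,0,0,0,-73.3],[0,0.49,-0.35,0,0,0,-73.3],[0,0.49,-0.35,0,0,0,-73.3],[0,0.49,-0.35,0,0,0,-73.3],[0,0.49,-0.35,0,0,0,-73.3],[0,0.49,-0.35,0,0,0,-73.3],[0,0.49,-0.35,0,0,0,-73.3]]'
```

```text
clock: 2.35
ee_pos: [0.5583, -0.1342, 0.2436]
orientation: [-3.141, 0.001, 1.593]
ft_force: [0.0, -0.4, 0.0]
finger_gap: 0.005
gripper_force: 0.0
```

```bash
python3 -m creep '[[0,0,0.004,0.04,0,0,0],[0,0,0.004,0.074,0,0,0],[0,0.02,0.004,0.074,0,0,0],[0,0.04,0.004,0.074,0,0,0],[0,0.06,0.004,0.074,0,0,0],[0,0.08,0.004,0.074,0,0,0],[0,0.1,0.004,0.074,0,0,0],[0,0.12,0.004,0.074,0,0,0],[0,0.14,0.004,0.074,0,0,0],[0,0.16,0.004,0.074,0,0,0],[0,0.175,0.004,0.074,0,0,0],[0,0.19,0.004,0.074,0,0,0],[0,0.2,0.004,0.074,0,0,0],[0,0.205,0.004,0.074,0,0,0],[0,0.21,0.004,0.074,0,0,0],[0,0.21,0.004,0.074,0,0,0]]'
python3 - <<'E'
from h import *
p=snapshot("top");cv2.imwrite("pics/b.png",cv2.resize(p["color"][140:260,140:320,::-1],(720,480)))
for d in outline_of(p,"release_tab")[:2]+outline_of(p,"drop_cup")[:1]:
    q=pts(p,d["mask"]);q=q[q[:,2]>.15];print(d["conf"],d["extent"],np.percentile(q,[3,50,97],axis=0).round(3).tolist())
E
```

```text
clock: 3.95
ee_pos: [0.5581, 0.0792, 0.17]
orientation: [3.14, -0.001, 1.598]
ft_force: [0.8, -1.2, -0.3]
finger_gap: 0.007
gripper_force: 0.0Traceback (most recent call last):
  File "<stdin>", line 4, in <module>
    return _quantile_unchecked(
        a, q, axis, out, overwrite_input, method, keepdims, weights)
    return _ureduce(a,
                    func=_quantile_ureduce_func,
    ...<5 lines>...
                    overwrite_input=overwrite_input,
                    method=method)
    r = func(a, **kwargs)
    result = _quantile(arr,
                       quantiles=q,
    ...<2 lines>...
                       out=out,
                       weights=wgt)
    slices_having_nans = np.isnan(arr[-1, ...])
                                  ~~~^^^^^^^^^
IndexError: index -1 is out of bounds for axis 0 with size 0
```

View pics/b.png

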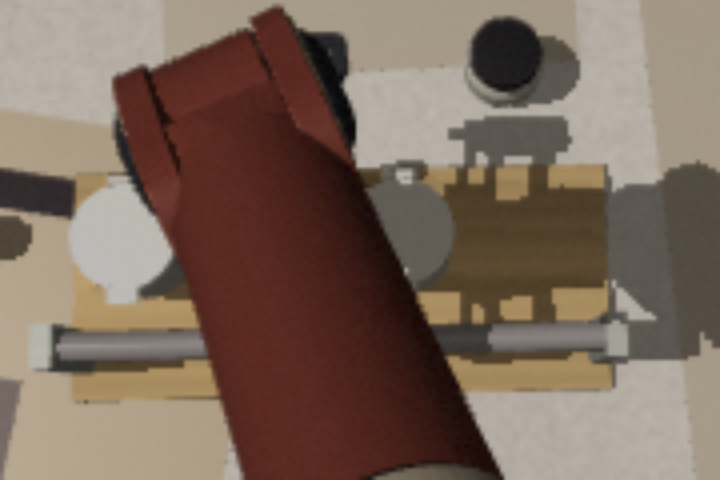

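```bash
python3 -m creep '[[0,0.002,0,0,0,0,0],[0,0.0045,0,0,0,0,0],[0,0.0045,0,0,0,0,0],[0,-0.006,0,0,0,0,0],[0,-0.006,0,-0.035,0,0,0],[0,-0.006,0,-0.07,0,0,0],[0,0.015,-0.04,-0.07,0,0,0],[0,0.033,-0.075,-0.06,0,0,0],[0,0.033,-0.075,-0.06,0,0,0]]'
python3 - <<'E'
from h import *
for n in("wrist","scene"):
    p=snapshot(n);q=pts(p,np.ones((384,512),bool))
    if n=="wrist":cv2.imwrite("pics/c.png",p["color"][:,:,::-1])
    else:cv2.imwrite("pics/c2.png",cv2.resize(p["color"][120:240,190:370,::-1],(720,480)))
    for k in("release_tab","drop_cup"):
     for d in outline_of(p,k)[:2]:
      a=pts(p,d["mask"]);a=a[a[:,2]>.1]
      if len(a):print(n,k,d["conf"],d["extent"],np.percentile(a,[3,50,97],axis=0).round(3).tolist())
E
```

```text
clock: 5.0
ee_pos: [0.4751, 0.1115, 0.2287]
orientation: [-3.134, 0.0, 1.604]
ft_force: [0.2, 0.5, -1.0]
finger_gap: 0.007
gripper_force: 0.0
wrist release_tab 0.89 [246.1, 197.1, 277.9, 228.8] [[0.469, 0.102, 0.161], [0.481, 0.113, 0.164], [0.493, 0.123, 0.165]]
wrist drop_cup 0.57 [231.0, 167.3, 393.1, 245.5] [[0.46, 0.093, 0.117], [0.527, 0.118, 0.154], [0.574, 0.135, 0.174]]
scene release_tab 0.51 [283.7, 144.1, 295.2, 153.3] [[0.468, 0.098, 0.158], [0.482, 0.109, 0.165], [0.494, 0.122, 0.17]]
scene drop_cup 0.56 [278.7, 145.6, 301.1, 180.2] [[0.466, 0.085, 0.116], [0.535, 0.105, 0.153], [0.578, 0.131, 0.177]]
```

View pics/c.png

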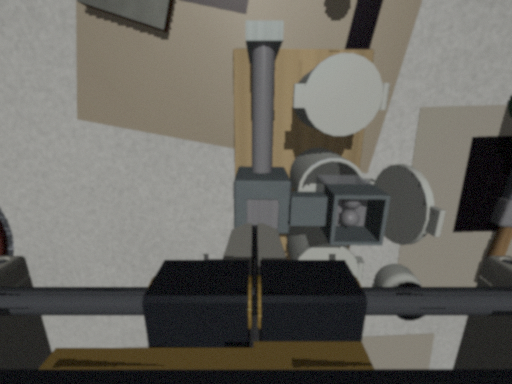

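View pics/c2.png

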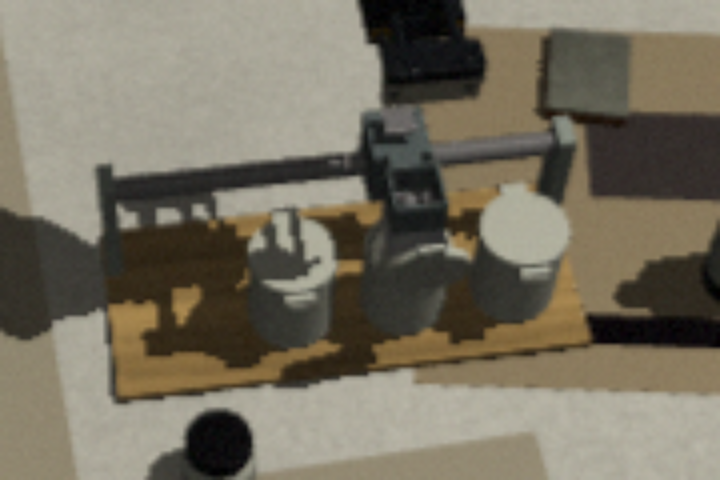

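The wrist view shows the cup (355,215) over the open jar with both balls inside, and the tab is at (262,213). The scene view confirms it stands over the middle jar. Now press the tab.

```bash
python3 -m creep '[[0,0,0.004,0.02,0,0,0],[0,0,0.004,0.035,0,0,0],[0,0,0.004,0.04,0,0,0],[0,0,0.004,0.044,0,0,0],[0,0,0.004,0.047,0,0,0],[0,0,0.004,0.05,0,0,0],[0,0,0.004,0.051,0,0,0],[0,0,0.004,0.051,0,0,0],[0,0,0.004,0.051,0,0,0],[0,0,0.004,0.051,0,0,0],[0,0,0.004,0.051,0,0,0]]'
```

```text
clock: 6.4
ee_pos: [0.4861, 0.1093, 0.1803]
orientation: [3.14, 0.0, 1.597]
ft_force: [-2.2, -1.3, 9.4]
finger_gap: 0.004
gripper_force: 4.7
```

```bash
python3 -m creep '[[0,0,0,0,0,0,0],[0,0,0,0,0,0,0],[0,0,0,0,0,0,0],[0,0,0,0,0,0,0],[0,0,0,0,0,0,0],[0,0,0,-0.025,0,0,0],[0,0,0,-0.05,0,0,0],[0,0,0,-0.05,0,0,0]]'
python3 - <<'E'
from h import *
p=snapshot("wrist");cv2.imwrite("pics/d.png",cv2.resize(p["color"][130:280,200:450,::-1],(750,450)))
for k in("ball_a_center","release_tab"):
  for d in outline_of(p,k)[:2]:
    a=pts(p,d["mask"]);print(k,d["conf"],d["extent"],np.median(a,0).round(3) if len(a) else "")
E
```

```text
clock: 7.2
ee_pos: [0.4883, 0.1108, 0.232]
orientation: [3.133, -0.003, 1.597]
ft_force: [0.1, -0.7, 0.3]
finger_gap: 0.003
gripper_force: 0.0
release_tab 0.57 [231.1, 197.1, 261.8, 226.9] [0.48  0.112 0.164]
release_tab 0.34 [217.6, 166.5, 371.8, 241.4] [0.528 0.117 0.151]
```

View pics/d.png

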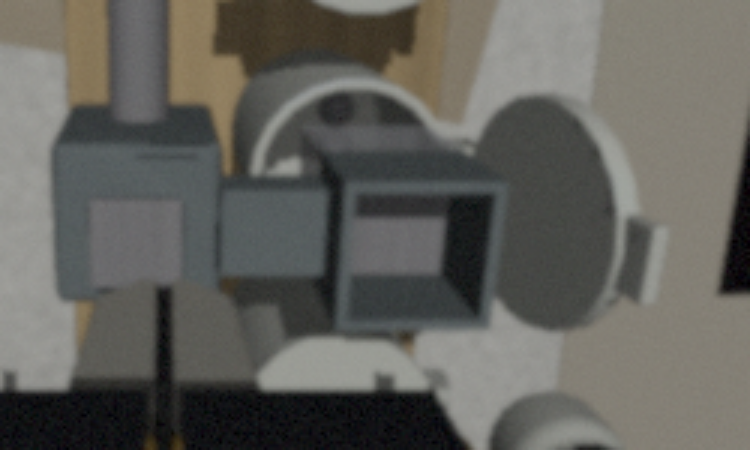

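The cup is empty and a ball shows in the jar (337,108 in the crop). The tab has sprung back up. Now push the cup clear.

```bash
python3 -m creep '[[0,-0.043,0.03,0,0,0,0],[0,-0.043,0.069,0,0,0,0],[0,-0.043,0.069,0,0,0,0],[0,-0.043,0.069,0.035,0,0,0],[0,-0.043,0.069,0.062,0,0,0],[0,-0.02,0.069,0.062,0,0,0],[0,0,0.069,0.062,0,0,0],[0,0.02,0.069,0.062,0,0,0],[0,0.035,0.069,0.062,0,0,0],[0,0.05,0.069,0.062,0,0,0],[0,0.06,0.069,0.062,0,0,0],[0,0.065,0.069,0.062,0,0,0],[0,0.065,0.069,0.062,0,0,0],[0,0.05,0.069,0.062,0,0,0],[0,0.03,0.069,0.02,0,0,0],[0,0.01,0.069,-0.02,0,0,0],[0,0.0,0.1,-0.03,0,0,0],[0,0.0,0.14,-0.03,0,0,0],[0,0.0,0.176,-0.03,0,0,0],[0,0.0,0.176,-0.03,0,0,0]]'
python3 - <<'E'
from h import *
for n in("wrist","scene"):
    p=snapshot(n)
    if n=="scene":cv2.imwrite("pics/e.png",cv2.resize(p["color"][120:240,190:370,::-1],(720,480)))
    for k in("release_tab","drop_cup","jar_lid","ball_a_center"):
     for d in outline_of(p,k)[:2]:
      a=pts(p,d["mask"])
      if len(a):print(n,k,round(d["conf"],2),[int(x) for x in d["extent"]],np.percentile(a,[3,50,97],axis=0).round(3).tolist())
E
```

```text
clock: 9.35
ee_pos: [0.6658, 0.1107, 0.2577]
orientation: [3.138, 0.0, 1.592]
ft_force: [-0.5, 0.0, -0.9]
finger_gap: 0.008
gripper_force: 0.0
wrist release_tab 0.76 [3, 68, 46, 103] [[0.467, 0.193, 0.16], [0.48, 0.206, 0.163], [0.491, 0.217, 0.165]]
wrist release_tab 0.28 [191, 151, 205, 225] [[0.606, 0.084, 0.127], [0.612, 0.123, 0.164], [0.618, 0.149, 0.178]]
wrist drop_cup 0.6 [6, 55, 170, 116] [[0.463, 0.183, 0.12], [0.519, 0.207, 0.149], [0.575, 0.228, 0.174]]
wrist jar_lid 0.57 [191, 151, 202, 225] [[0.606, 0.089, 0.133], [0.613, 0.124, 0.164], [0.618, 0.149, 0.178]]
wrist ball_a_center 0.63 [176, 163, 184, 176] [[0.561, 0.1, 0.025], [0.565, 0.106, 0.028], [0.569, 0.112, 0.03]]
scene release_tab 0.57 [279, 170, 296, 202] [[0.522, 0.077, 0.02], [0.584, 0.102, 0.07], [0.617, 0.134, 0.174]]
scene drop_cup 0.57 [319, 149, 332, 177] [[0.484, 0.2, 0.123], [0.539, 0.218, 0.155], [0.575, 0.23, 0.177]]
scene ball_a_center 0.45 [284, 179, 297, 190] [[0.603, 0.079, 0.105], [0.611, 0.101, 0.141], [0.618, 0.118, 0.177]]
```

View pics/e.png

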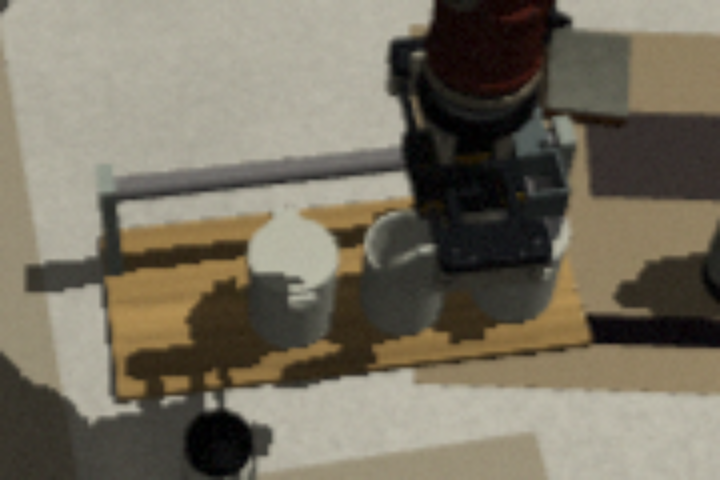

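The cup now stands about 93 mm clear (y≈0.207) and the balls lie in the jar at z≈0.028. The lid is free, so swing it shut.

```bash
python3 -m creep '[[0,0,0,0.04,0,0,0],[0,0,0,0.078,0,0,0],[0,0,0,0.078,0,0,0],[0,0,-0.02,0.078,0,0,0],[0,0,-0.038,0.078,0,0,0],[0,0,-0.053,0.078,0,0,0],[0,0,-0.068,0.078,0,0,0],[0,0,-0.078,0.08,0,0,0],[0,0,-0.088,0.083,0,0,0],[0,0,-0.098,0.093,0,0,0],[0,0,-0.104,0.1,0,0,0],[0,0,-0.108,0.108,0,0,0],[0,0,-0.112,0.115,0,0,0],[0,0,-0.115,0.121,0,0,0],[0,0,-0.118,0.126,0,0,0],[0,0,-0.12,0.129,0,0,0],[0,0,-0.12,0.131,0,0,0],[0,0,-0.12,0.131,0,0,0]]'
```

```text
clock: 11.65
ee_pos: [0.5414, 0.1106, 0.1274]
orientation: [-3.14, 0.0, 1.597]
ft_force: [0.2, -0.7, 1.1]
finger_gap: 0.005
gripper_force: 0.3
```

```bash
python3 -m creep '[[0,0,0,0.002,0,0,0],[0,0,0,0.004,0,0,0],[0,0,0,0.005,0,0,0],[0,0,0,0.005,0,0,0],[0,0,0,0.005,0,0,0]]'
```

```text
clock: 12.15
ee_pos: [0.5413, 0.1106, 0.1265]
orientation: [3.141, 0.002, 1.597]
ft_force: [-6.1, -2.0, 25.9]
finger_gap: 0.002
gripper_force: 12.5
```

```bash
python3 -m creep '[[0,0,0,-0.03,0,0,0],[0,0,0,-0.07,0,0,0],[0,0,0,-0.11,0,0,0],[0,-0.04,0,-0.13,0,0,0],[0,-0.09,0,-0.13,0,0,0],[0,-0.13,0,-0.13,0,0,0],[0,-0.18,0,-0.13,0,0,0],[0,-0.22,0,-0.13,0,0,0],[0,-0.22,0,-0.13,0,0,0],[0,-0.22,0,-0.13,0,0,0]]'
python3 - <<'E'
from h import *
for n in("top","scene"):
    p=snapshot(n);q=pts(p,np.ones((384,512),bool))
    for c in((.5585,.0178),(.556,.1127),(.5533,.2075)):
        a=q[(np.hypot(*(q[:,:2]-c).T)<.03)&(q[:,2]>.08)&(q[:,2]<.13)]
        if len(a)>20:
            k=np.linalg.lstsq(np.c_[a[:,:2]-c,np.ones(len(a))],a[:,2],rcond=None)[0];print(n,c,len(a),k.round(4))
    for k in("drop_cup","release_tab"):
        for d in outline_of(p,k)[:1]:
            b=pts(p,d["mask"]);print(k,d["conf"],np.percentile(b[b[:,2]>.1],[3,50,97],axis=0).round(3).tolist())
    cv2.imwrite(f"pics/f{n}.png",cv2.resize(p["color"][120:260,140:400,::-1],(780,420)))
print(sense()["clock"],sense()["ft_force"])
E
```

```text
clock: 13.15
ee_pos: [0.5467, -0.1101, 0.2519]
orientation: [-3.139, -0.001, 1.594]
ft_force: [-0.2, 0.4, -0.3]
finger_gap: 0.003
gripper_force: 0.0
top (0.5585, 0.0178) 374 [0.0064 0.0006 0.1016]
top (0.556, 0.1127) 371 [0.0054 0.0024 0.1016]
top (0.5533, 0.2075) 98 [0.1728 0.1986 0.1107]
drop_cup 0.98 [[0.458, 0.182, 0.123], [0.513, 0.204, 0.15], [0.573, 0.228, 0.175]]
release_tab 0.51 [[0.467, 0.195, 0.161], [0.48, 0.207, 0.165], [0.492, 0.219, 0.167]]
scene (0.5585, 0.0178) 221 [0.0059 0.0149 0.1029]
scene (0.556, 0.1127) 219 [ 0.0074 -0.0003  0.1027]
scene (0.5533, 0.2075) 130 [0.0636 0.0128 0.1099]
drop_cup 0.71 [[0.464, 0.181, 0.113], [0.535, 0.202, 0.151], [0.576, 0.227, 0.176]]
release_tab 0.72 [[0.519, 0.08, 0.1], [0.557, 0.11, 0.103], [0.592, 0.142, 0.107]]
13.45 [ 0.18656464 -0.67516692  0.01063451]
```

View pics/fscene.png

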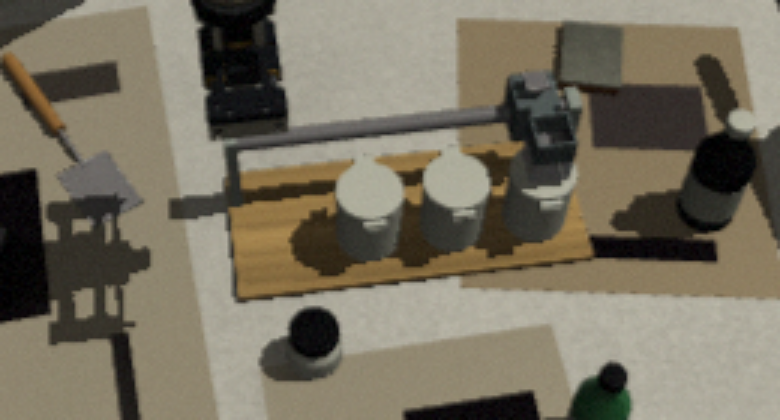

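The middle jar's lid (455,185) lies flush, at the same height and tilt as the jar beside it. The cup (545,125) is over the left jar, about 92 mm away, with its tab up. The robot is clear, so I hand it in.

```bash
python3 -c "
from rig import sign_off;print(sign_off())"
```

```text
the job is handed in; nothing more can be done
None
```

The job is handed in at about 13.5 s on the robot's clock, with no verdict returned: the cup was emptied over the open middle jar (one ball seen inside it, no ball left in the cup), the cup now stands about 92 mm clear with its tab up, the lid is pressed fully home, and no move came near the bottle, tub or roller.

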